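# Open the safety-capped additive jug in the pottery studio

### The job

Get the glaze additive ready for dosing: lift the metal dosing cup up and off its hook and stand it upright, wholly on the round cork mat, letting go of it only once it rests there rather than dropping it. Then open the jug's orange safety cap: push the cap down, and while it is down twist it anticlockwise (seen from above) until it comes free, and lift it off. Finish still holding the cap in the gripper, level and about a hand's breadth above the jug's open neck, straight over it; leave everything else on the bench where it is.

Things in the scene. Friction and masses are not known exactly. Their poses are not given: they have to be found in the camera images.
- jug: White square jug, 108 mm wide, fixed fast in a 132 mm square wooden holder; it cannot move or turn. Origin: centre of its underside on the bench, below the neck's axis, z up. Shoulder rises to a round collar 50 mm across, top 152 mm high. A red mark on the shoulder lies towards the jug's +x (cap locked), a green mark 70 degrees (1.22 rad) anticlockwise from it (cap free).
- neck (a point): Centre of the jug's neck end, 167 mm above the bench, inside the cap at the start. The rim (40 mm across) reaches 15 mm above the collar: once its lugs are free, the cap is clear of the neck when raised 15 mm.
- cap: Orange ribbed round push-and-turn cap, 50 mm diameter, 34 mm tall, 45 g, a loose body. Origin: centre of its underside, z up; locked, it is 158 mm above the bench, with +x (white stripe on top) along the jug's +x. Sides and top are free to grip at any yaw. A spring liner pushes it up with 4 N; it bottoms on the collar 6 mm down at about 8.5 N. Blocked clockwise.
- cap_top (a point): Centre of the cap's top, 192 mm above the bench when locked. The cap must be over 3 mm down to turn, and kept down for the first 35 degrees or so. Turned anticlockwise 60 to 80 degrees (best 70 = 1.22 rad, stripe at the green mark; hard stop at about 81) its two inner lugs leave the rim and it lifts straight off.
- stand: Dark steel hook stand, fixed to the bench: foot 100 x 110 x 8 mm, flat post, and on its -x side an upturned flat hook 22 mm wide, 5 mm thick; post and hook tip both 160 mm high. Origin: on the bench below the hook's upturned tongue, z up. The cup hangs on the stand's -x side. The crook on which the cup's loop rests is 135 mm high.
- hook_tip (a point): Middle of the top edge of the hook's upturned tongue, 160 mm above the bench.
- cup: Open metal dosing cup, straight-sided, 52 mm outside diameter, 65 mm tall, wall 3 mm, 70 to 130 g. Origin: centre of its underside, z up. It hangs nearly upright, its axis 29 mm in front (-x) of the stand's origin, its underside 87 mm above the bench, its +x towards the stand. Its flanks on the stand's +y and -y sides are free to grip.
- cup_loop (a point): Middle of the back bar of the cup's wire loop (5 mm wire, 37 mm wide), 35 mm from the cup's axis on its +x side and 50 mm above its underside. The hook's tongue passes up through the loop: the cup must rise over 25 mm straight up before it can move away towards the stand's -x.
- mat: Round cork mat, 120 mm in diameter, 5 mm thick, fixed to the bench. Origin: centre of its underside, on the bench.
- jar_green: Small glaze jar with green lid, 60 mm across, 75 mm tall, loose; leave alone. Origin: centre of underside.
- jar_blue: Small glaze jar with blue lid, 60 mm across, 75 mm tall, loose; leave alone. Origin: centre of underside.
- bowl: Small brown clay bowl, 96 mm across, 45 mm tall, loose; leave alone. Origin: centre of underside.
- pot: Dark brown clay pot, 90 mm across, 85 mm tall, loose; leave alone. Origin: centre of underside.
- brush: Brush lying on the bench, about 0.2 m long, under 30 mm high, loose; leave alone.
- rib: Wooden potter's rib lying flat, 35 x 100 x 12 mm, loose; leave alone. Origin: centre of underside.
There are look-alikes about, which are no part of the job. Of the things like the mat, leave any that is black, blue or red; of the rest the larger one is meant.

How it is judged:
On the way, in this order (a step that is already met when the one before it is completed fails the run):
1. the cup stands upright on the cork mat, let go of (horizontal distance between cup and mat below 0.034 m and z of cup in the frame of mat below 0.01 m and angle between cup's own z axis and vertical below 0.12 rad and contact force between cup and the fingers below 0.05 N and linear speed of cup below 0.03 m/s), for 0.2 s.
2. the cap is pushed at least 3 mm down while still at its locked angle (z of cap in the frame of jug below 0.155 m and angle between the x axis of cap and the x axis of jug, either way round below 0.3 rad), for 0.05 s.
3. the cap, still on the neck, is twisted to where it comes free (angle between the x axis of cap and the x axis of jug, either way round above 0.9 rad and z of cap in the frame of jug below 0.164 m), for 0.05 s.
At the end, for the whole second after the job is handed in: The gripper holds the cap still, level within 0.3 rad, its underside 45 to 220 mm above its locked height and within 35 mm sideways of the neck's axis, not touching the jug; the cup stands at rest and untouched on the cork mat, upright within 0.12 rad, its centre within 34 mm of the mat's (all of step 1 and z of cap in the frame of jug between 0.203 and 0.378 m and horizontal distance between cap and jug below 0.035 m and angle between cap's own z axis and vertical below 0.3 rad and linear speed of cap below 0.03 m/s and contact force between cap and the fingers above 1 N and contact force between cap and jug below 0.05 N); the arm keeps its last pose, push and grip.
It fails at once if another thing on the bench was moved by more than 30 mm (distance of any of jar_green, jar_blue, bowl, pot, brush, rib from where it was at the start of the episode above 0.03 m).
It fails at once if the cup was dropped (falling free at over 0.6 m/s) (contact force between cup and the fingers below 0.05 N and linear speed of cup above 0.6 m/s).
It also fails if it takes over 64 s, if anything falls off the work surface, if the arm or the gripper's body presses on something with over 40 N, if the wrist force passes 120 N, or if a joint passes its speed limit or range.

### The arm

A 6-joint arm with a two-finger parallel gripper is mounted at the origin on the work surface. World frame = base frame: x ahead of the robot, y to its left, z up, the work surface at z = 0. Lengths are in m, angles in rad, forces in N, time in s.
With the tool pointing down it reaches from about 0.35 to 0.95 m from the base axis. Payload 17.4 kg.
Tool frame: the origin (TCP) lies midway between the tips of the shut fingers; the grasp point (between the pads) lies bot.grip_point_offset behind it (bot.grip_point_offset is the distance from the TCP to the grasp point, in m); z points along the fingers, y is the direction in which the jaws open and shut (so a half turn about z gives the same grasp; the last joint's range is limited). The gripper opens to 93 mm and grips with 3 to 60 N. Pads are 15 mm wide; open, the fingers measure 128 mm over their backs; the gripper's body (75 mm by 188 mm) begins 65 mm behind the grasp point.
Start: joints at [1.292, 0.116, 1.442, -0, 1.584, -0.038], TCP at [0.161, 0.656, 0.198] pointing down, gripper open.
Joint ranges: [-2.83, 2.83], [-0.83, 2.19], [0.07, 2.5], [-1.14, 4.28], [0.01, 3], [-2.97, 2.97]. Speed limits (rad/s): [1.89, 1.89, 2.22, 3.14, 3.14, 3.14].

### API

Orientations are given as a rotation vector (axis times angle).
In Python, from cell import bot gives the robot as it stands. The module is installed in compiled form; this text tells all that it offers.
- The arm moves only by the tool arm_command, never from a script. Its argument "deltas" is one flat list of numbers, 6 for each row, row after row: the shift along the tool's x, y, z in units of 30 mm (1.0 is 30 mm), then the turn, a rotation vector about the tool's x, y, z in units of 6 degrees (1.0 is 6 degrees). In form: [tx, ty, tz, wx, wy, wz, tx, ty, tz, wx, wy, wz, ...]. A call has exactly 10 rows; each row shifts and turns the commanded pose from where the row before left it, along the tool's axes as they then stand; what a row does not reach is not made up. A row lasts 1/8 s, in which the tool goes at most 62.5 mm and 10.7 degrees, less where a joint would pass 70% of its speed; a pose out of reach is approached as far as the arm can. A call is refused whole if a number of a shift passes 1 or a number of a turn 1, either way. A call with a gripper value outside its range is refused whole. "gripper" is the finger opening in mm, from 0 to 93, set as the call begins (left out, the last holds). The fingers move at their own pace and stop on an object; "grip_force" is the grip in N (left out, the last holds). Time passes only in rows, so rows that do not move let the fingers close, or fill a call up. It gives the time, the measured TCP pose, the force and the opening at its end, in the units of the state.
- bot.observe(): the state, without advancing time (a new reading comes with each control period).
- bot.grab_frame(name): name is "scene" or "top" or "wrist"; returns the picture (400x640x3 uint8, red, green, blue); there is no depth.
- bot.calibration(name): a dict with "mtx" (3x3 intrinsics, pixels), "extrinsics" (4x4, takes a point from camera to world coordinates). Camera axes: x right, y down, z forward; pixel columns grow to the right and rows downward; lengths in m; the calibration is good to about 2 mm. A picture is of the moment at which its call begins: read the wrist's pose just before it. calibration takes no time and is no camera call; for the wrist camera it gives the pose at the moment of the call.
- bot.hand_in(): hands the job in, once; it reports no verdict.
The state is a dict: "time": time; "joints": joint angles; "joint_vel": joint speeds; "tau": joint torques, N m; "eef_pos": TCP position; "tcp_rot": TCP orientation; "contact_force": force on the tool from outside, world axes, zero at the start; "ft_torque": the same for the moment, N m; "opening": opening from 0.0 (shut) to 1.0 (fully open).
Only numpy, scipy, OpenCV 4.12 (cv2) and the standard library are available. Lean on these libraries where they do the work, as an engineer would, in place of code of your own. Each camera call takes 0.05 s, during which the arm holds its last target.

## Working session

There is one attempt and no reset: what is moved stays moved. The work goes in short steps, Python scripts to look and compute and a tool call to move; the robot and the scene stay as the last step left them, time stands still between calls to the robot, and variables do not carry over. Pictures are saved under pics/ and viewed, and the job is handed in when it is done.

Besides the shell and the picture viewer there is one more tool, called after ">>>" in YAML: its name, and indented under it one key for each argument. arm_command: Moves the arm, as the interface text tells. Its arguments: {"type":"object","properties":{"deltas":{"type":"array","items":{"type":"number"}},"gripper":{"type":"number"},"grip_force":{"type":"number"}},"required":["deltas"]}

```bash
mkdir -p pics; python3 - <<'E'
from cell import bot
import cv2
print(bot.observe(), bot.grip_point_offset)
for n in ["scene","top","wrist"]:
    c=bot.calibration(n); print(n,c)
    f=bot.grab_frame(n); cv2.imwrite(f"pics/{n}0.png",f[:,:,::-1])
E
```

```text
{'time': 0.0, 'joints': array([ 1.29220448e+00,  1.16444982e-01,  1.44226746e+00, -5.39607497e-06,
        1.58399010e+00, -3.78082473e-02]), 'joint_vel': array([-0.00049927, -0.00014236,  0.00014515,  0.00015741, -0.00191398,
        0.00064933]), 'tau': array([ 2.69539261e-03, -7.21268177e+01, -6.22614384e+01,  7.81723042e-02,
        2.37183867e-02, -8.22304946e-05]), 'eef_pos': array([0.16091562, 0.65530258, 0.19723148]), 'tcp_rot': array([-3.77288672e-01, -3.11868395e+00,  1.72287896e-03]), 'contact_force': array([-0.77657699,  0.00778448, -0.04103508]), 'ft_torque': array([-0.01001374,  0.02066514,  0.03026031]), 'opening': 0.9987610660123878} 0.0188
scene {'mtx': array([[483.8657946 ,   0.        , 316.67489037],
       [  0.        , 483.8657946 , 199.57839403],
       [  0.        ,   0.        ,   1.        ]]), 'extrinsics': array([[-0.40179588,  0.57491301, -0.71276581,  1.64377843],
       [ 0.91550688,  0.23504158, -0.32650055,  0.52182468],
       [-0.02017981, -0.78372858, -0.62077555,  1.1321938 ],
       [ 0.        ,  0.        ,  0.        ,  1.        ]])}
top {'mtx': array([[367.83792354,   0.        , 318.15673026],
       [  0.        , 367.83792354, 194.44446039],
       [  0.        ,   0.        ,   1.        ]]), 'extrinsics': array([[ 0.00365818, -0.98026836,  0.19763744,  0.28214357],
       [-0.99997599, -0.00474903, -0.00504574, -0.00452814],
       [ 0.00588477, -0.19761423, -0.9802622 ,  1.16043068],
       [ 0.        ,  0.        ,  0.        ,  1.        ]])}
wrist {'mtx': array([[342.12057606,   0.        , 317.72642542],
       [  0.        , 342.12057606, 197.37501347],
       [  0.        ,   0.        ,   1.        ]]), 'extrinsics': array([[ 0.23789311,  0.93834229,  0.25083982,  0.09172701],
       [ 0.97129022, -0.22943127, -0.06290145,  0.67212433],
       [-0.00147259,  0.25860209, -0.96598281,  0.38358863],
       [ 0.        ,  0.        ,  0.        ,  1.        ]])}
```

View pics/scene0.png

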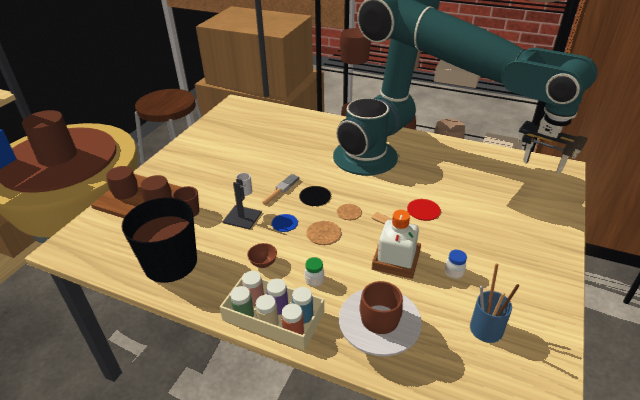

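View pics/top0.png

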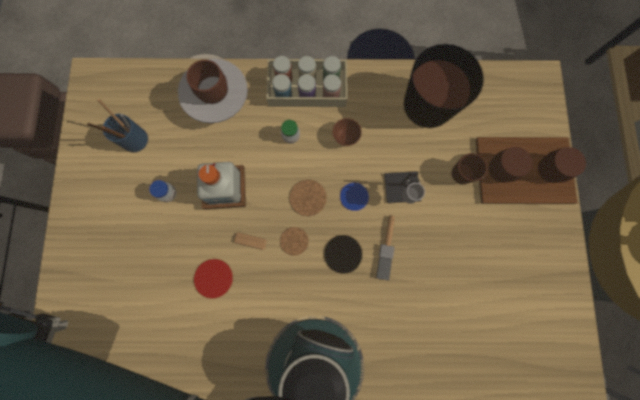

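View pics/wrist0.png

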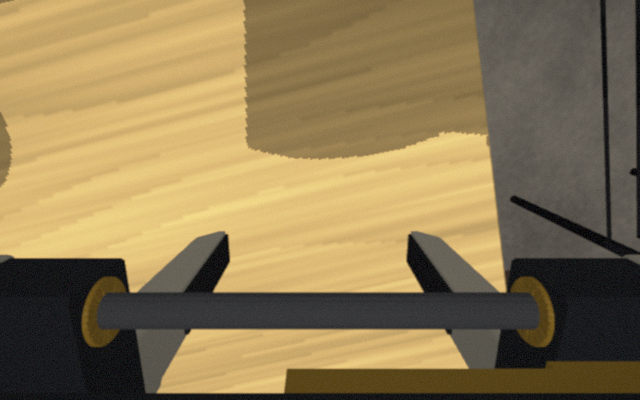

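Look-alikes for the mat, as top-image pixels:
- large cork (307,197)
- small cork (293,241)
- black (343,254)
- blue (354,196)
- red (213,278)

The large cork one is meant. The cup hangs at about (415,190), and the jug cap is at (209,174). I'll check these with close crops.

```bash
python3 - <<'E'
import cv2,numpy as np
t=cv2.imread("pics/top0.png");s=cv2.imread("pics/scene0.png")
a=cv2.resize(t[150:270,180:440],None,fx=3,fy=3,interpolation=cv2.INTER_CUBIC);cv2.imwrite("pics/c_top.png",a)
b=cv2.resize(s[165:245,215:375],None,fx=5,fy=5,interpolation=cv2.INTER_CUBIC);cv2.imwrite("pics/c_sc1.png",b)
c=cv2.resize(s[200:280,360:440],None,fx=7,fy=7,interpolation=cv2.INTER_CUBIC);cv2.imwrite("pics/c_sc2.png",c)
d=cv2.resize(t[155:215,185:255],None,fx=9,fy=9,interpolation=cv2.INTER_CUBIC);cv2.imwrite("pics/c_top2.png",d)
d=cv2.resize(t[160:215,370:440],None,fx=9,fy=9,interpolation=cv2.INTER_CUBIC);cv2.imwrite("pics/c_top3.png",d)
E
```

```text
(no output)
```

View pics/c_top.png

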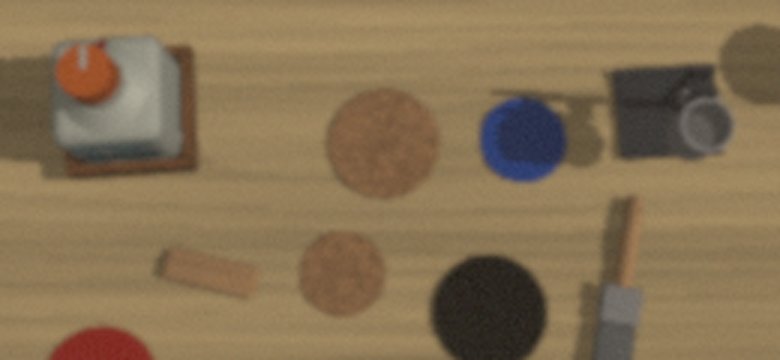

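View pics/c_sc1.png

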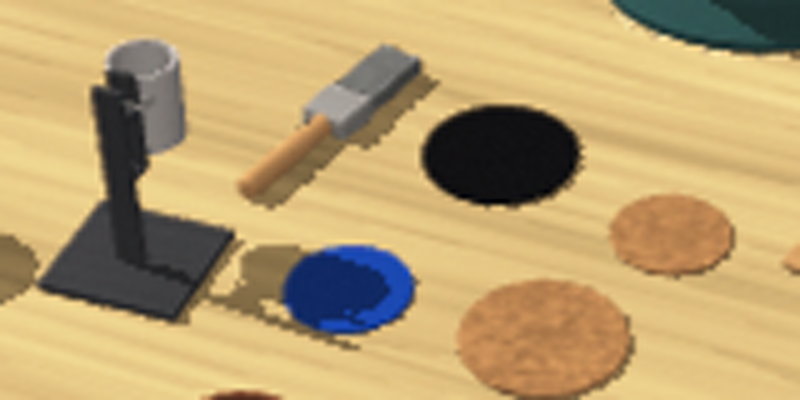

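View pics/c_sc2.png

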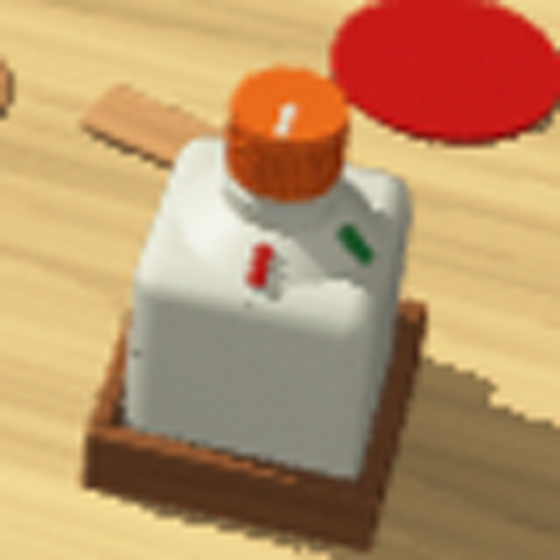

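View pics/c_top2.png

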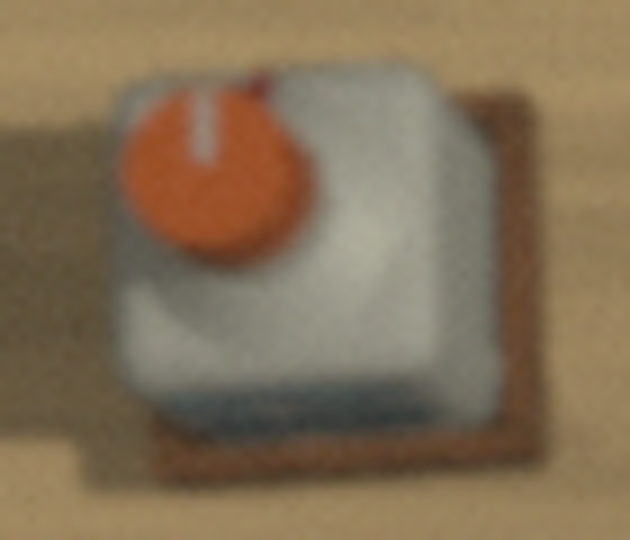

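View pics/c_top3.png

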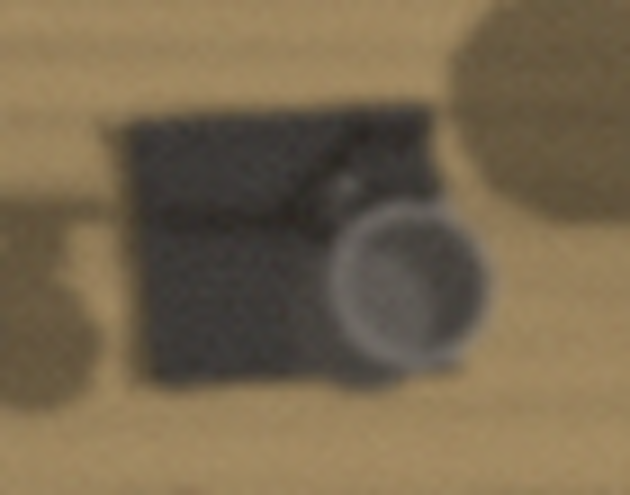

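```bash
cat > h.py <<'E'
from cell import bot
import numpy as np, cv2
from scipy.spatial.transform import Rotation as R
def px2w(name,u,v,z,cal=None):
    c=cal or bot.calibration(name);K=c["mtx"];E=c["extrinsics"]
    d=E[:3,:3]@np.linalg.solve(K,[u,v,1.]);o=E[:3,3]
    return o+d*(z-o[2])/d[2]
def w2px(name,p,cal=None):
    c=cal or bot.calibration(name);K=c["mtx"];E=c["extrinsics"]
    q=K@(E[:3,:3].T@(np.asarray(p)-E[:3,3]));return q[:2]/q[2]
E
python3 - <<'E'
from h import *
t=lambda a,b,z:px2w("top",a,b,z).round(4)
s=lambda a,b,z:px2w("scene",a,b,z).round(4)
print("rim top",t(370+410/9-.5,160+285/9-.5,.152),"scene",s(215+142/5-.5,165+60/5-.5,.152))
print("mat",t(180+383/3-.5,150+143/3-.5,.005),s(215+545/5-.5,165+338/5-.5,.005))
print("cap",t(185+207/9-.5,155+172/9-.5,.192),s(360+290/7-.5,200+103/7-.5,.192))
print("stripe outer/inner",t(185+202/9,155+95/9,.192),t(185+205/9,155+160/9,.192), s(360+293/7,200+103/7,.192),s(360+280/7,200+135/7,.192))
print("stand foot corners top z8mm",[t(370+u/9-.5,160+v/9-.5,.008) for u,v in [(128,122),(432,108),(150,380),(455,372)]])
print("post top/hook tip scene",[s(215+u/5-.5,165+v/5-.5,.16) for u,v in [(93,88),(117,92),(107,72),(133,80)]])
print("foot scene",[s(215+u/5-.5,165+v/5-.5,.008) for u,v in [(108,200),(235,235),(175,315),(40,285)]])
print("red, green",s(360+260/7,200+265/7,.13),s(360+356/7,200+243/7,.13))
# holder corners
print("holder",[t(185+u/9-.5,155+v/9-.5,.02) for u,v in [(535,90),(545,460),(160,478)]])
# color segments
def cen(img,name,lo,hi,z,roi):
    h=cv2.cvtColor(img,cv2.COLOR_BGR2HSV);m=cv2.inRange(h,lo,hi);x0,y0,x1,y1=roi
    k=np.zeros_like(m);k[y0:y1,x0:x1]=m[y0:y1,x0:x1]
    n,l,st,c=cv2.connectedComponentsWithStats(k);i=1+st[1:,4].argmax();print(name,st[i],c[i],px2w(name,*c[i],z).round(4))
T=cv2.imread("pics/top0.png");S=cv2.imread("pics/scene0.png")
cen(S,"scene",(5,90,100),(14,255,255),.005,(300,215,350,250))
cen(T,"top",(3,90,60),(13,255,255),.005,(285,175,330,222))
cen(T,"top",(3,190,100),(13,255,255),.185,(190,155,230,195))
E
```

```text
rim top [ 0.4962 -0.2816  0.152 ] scene [ 0.497  -0.2844  0.152 ]
mat [0.506  0.0246 0.005 ] [0.5065 0.0236 0.005 ]
cap [0.5336 0.2908 0.192 ] [0.5333 0.2897 0.192 ]
stripe outer/inner [0.5562 0.2924 0.192 ] [0.5359 0.2902 0.192 ] [0.5345 0.2929 0.192 ] [0.5569 0.2936 0.192 ]
stand foot corners top z8mm [array([ 0.5862, -0.2225,  0.008 ]), array([ 0.5919, -0.3323,  0.008 ]), array([ 0.4919, -0.2273,  0.008 ]), array([ 0.4953, -0.3356,  0.008 ])]
post top/hook tip scene [array([ 0.5475, -0.2921,  0.16  ]), array([ 0.5453, -0.2745,  0.16  ]), array([ 0.5278, -0.293 ,  0.16  ]), array([ 0.5292, -0.2715,  0.16  ])]
foot scene [array([ 0.4933, -0.3348,  0.008 ]), array([ 0.4931, -0.2275,  0.008 ]), array([ 0.5864, -0.2241,  0.008 ]), array([ 0.5951, -0.3295,  0.008 ])]
red, green [0.5715 0.2945 0.13  ] [0.5422 0.3289 0.13  ]
holder [array([0.609 , 0.2283, 0.02  ]), array([0.4752, 0.219 , 0.02  ]), array([0.4682, 0.3526, 0.02  ])]
scene [308 221  32  24 430] [323.6        232.81860465] [0.5097 0.0254 0.005 ]
top [314 208   3   4   5] [315.4 209.6] [ 0.4659 -0.0019  0.005 ]
top [201 170   3   6   9] [201.88888889 172.33333333] [0.5389 0.3085 0.185 ]
```

Both cameras agree to within about 3 mm:

| Item | Position (m) |
|---|---|
| Cup | (0.497, -0.283) |
| Mat | (0.507, 0.024) |
| Cap | (0.5335, 0.290) |
| Hook tip | (0.528, -0.282), about 30 mm from the cup as specified |

The foot yaw is about 2.7°, and the mat is 120 mm across (the larger cork one). First I raise, align the yaw and travel.

>>> arm_command:
  deltas: [0,0,-0.85,0,0,-0.69,0,0,-0.85,0,0,-0.69,0,0,-0.85,0,0,-0.69,0,0,-0.85,0,0,-0.69,-1,-1,0,0,0,0,-1,-1,0,0,0,0,-1,-1,0,0,0,0,-1,-1,0,0,0,0,-1,-1,0,0,0,0,-1,-1,0,0,0,0]
  gripper: 93

```text
time: 1.4
eef_pos: [0.3503, 0.4833, 0.2998]
tcp_rot: [0.076, -3.141, 0.0]
contact_force: [0.1, -0.3, -0.5]
opening: 0.999
```

>>> arm_command:
  deltas: [-0.9,-1,0,0,0,0,-0.9,-1,0,0,0,0,-0.9,-1,0,0,0,0,-0.9,-1,0,0,0,0,0,-1,0,0,0,0,0,-1,0,0,0,0,0,-1,0,0,0,0,0,-1,0,0,0,0,0,-1,0,0,0,0,0,-1,0,0,0,0]

```text
time: 2.65
eef_pos: [0.4716, 0.189, 0.2998]
tcp_rot: [0.076, -3.14, 0.0]
contact_force: [0.2, 0.2, -0.1]
opening: 0.999
```

>>> arm_command:
  deltas: [0,-1,0,0,0,0,0,-1,0,0,0,0,0,-1,0,0,0,0,0,-1,0,0,0,0,0,-1,0,0,0,0,0,-1,0,0,0,0,0,-1,0,0,0,0,0,-1,0,0,0,0,0,-1,0,0,0,0,0,-1,0,0,0,0]

```text
time: 3.9
eef_pos: [0.4861, -0.1106, 0.2999]
tcp_rot: [0.076, -3.141, -0.0]
contact_force: [-0.3, -0.2, -0.2]
opening: 1.0
```

>>> arm_command:
  deltas: [-0.09,-0.95,0,0,0,0,0,-0.95,0,0,0,0,0,-0.95,0,0,0,0,0,-0.95,0,0,0,0,0,-0.95,0,0,0,0,0,-0.95,0,0,0,0,0,0,0,0,0,0,0,0,0,0,0,0,0,0,0,0,0,0,0,0,0,0,0,0]

```text
time: 5.15
eef_pos: [0.4973, -0.2798, 0.3002]
tcp_rot: [-0.077, 3.14, -0.0]
contact_force: [0.0, 0.3, 0.8]
opening: 0.999
```

```bash
python3 - <<'E'
from h import *
print(bot.observe()['eef_pos'])
c=bot.calibration("wrist");f=bot.grab_frame("wrist");cv2.imwrite("pics/w1.png",f[:,:,::-1])
for p in [(.497,-.283,.152),(.497-.026,-.283,.152),(.497+.026,-.283,.152),(.497,-.283-.026,.152),(.497,-.283+.026,.152),(.5275,-.2815,.16)]: print(w2px("wrist",p,c).round(1))
E
```

```text
[ 0.49727501 -0.27975887  0.30016311]
[315.1 179.3]
[316.4 153.3]
[313.9 204.3]
[289.1 178.1]
[341.1 180.6]
[315.1 211. ]
```

View pics/w1.png

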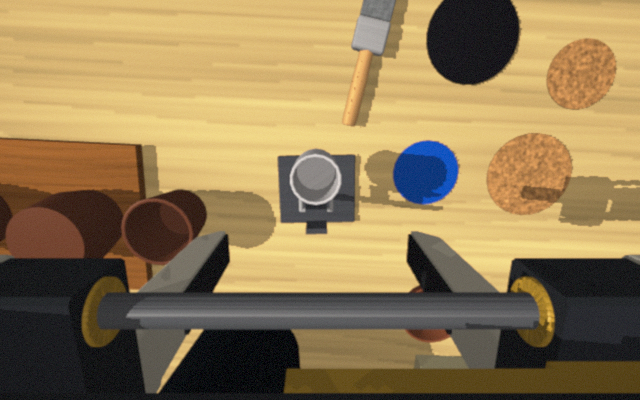

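The wrist view shows the cup rim centred at (315,179), against a predicted (315,179), and the loop and hook below it. I descend and grip.

>>> arm_command:
  deltas: [0,-0.1,0.9,0,0,0,0,0,0.9,0,0,0,0,0,0.9,0,0,0,0,0,0.9,0,0,0,0,0,0.9,0,0,0,0,0,0.9,0,0,0,0,0,0.6,0,0,0,0,0,0.57,0,0,0,0,0,0,0,0,0,0,0,0,0,0,0]

```text
time: 6.45
eef_pos: [0.4977, -0.2835, 0.1037]
tcp_rot: [-0.076, 3.14, -0.001]
contact_force: [-0.1, 0.8, 0.1]
opening: 0.997
```

>>> arm_command:
  deltas: [0,0,0,0,0,0,0,0,0,0,0,0,0,0,0,0,0,0,0,0,0,0,0,0,0,0,0,0,0,0,0,0,0,0,0,0,0,0,0,0,0,0,0,0,0,0,0,0,0,0,0,0,0,0,0,0,0,0,0,0]
  gripper: 40
  grip_force: 15

```text
time: 7.7
eef_pos: [0.4973, -0.2833, 0.1029]
tcp_rot: [0.076, -3.141, -0.0]
contact_force: [0.5, 0.6, 0.9]
opening: 0.564
```

```bash
python3 - <<'E'
from h import *
o=bot.observe();print(o['eef_pos'],o['contact_force'],o['opening']*93)
f=bot.grab_frame("wrist");cv2.imwrite("pics/w2.png",f[:,:,::-1])
E
```

```text
[ 0.49733724 -0.28331002  0.10285685] [0.51080893 0.62030151 0.86177515] 52.468992586583404
```

View pics/w2.png

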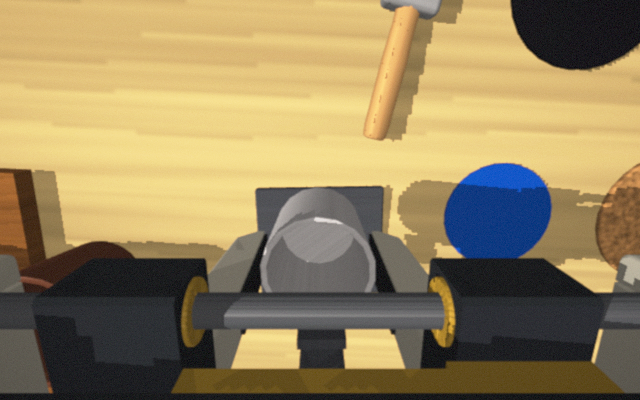

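Gripped at 52.5 mm. I lift 105 mm straight up, gently at first, then carry it to the mat.

>>> arm_command:
  deltas: [0,0,-0.2,0,0,0,0,0,-0.3,0,0,0,0,0,-0.4,0,0,0,0,0,-0.5,0,0,0,0,0,-0.5,0,0,0,0,0,-0.5,0,0,0,0,0,-0.5,0,0,0,0,0,-0.4,0,0,0,0,0,-0.2,0,0,0,0,0,0,0,0,0]
  grip_force: 25

```text
time: 9.0
eef_pos: [0.4974, -0.2834, 0.2081]
tcp_rot: [-0.076, 3.14, -0.0]
contact_force: [-1.1, -0.6, -2.0]
opening: 0.565
```

```bash
python3 - <<'E'
from h import *
o=bot.observe();print(o['eef_pos'],o['contact_force'],o['opening']*93)
f=bot.grab_frame("scene")[130:280,180:420];cv2.imwrite("pics/s2.png",cv2.resize(f[:,:,::-1],None,fx=3,fy=3))
E
```

```text
[ 0.4974014  -0.28340632  0.20808151] [-1.09707543 -0.64035208 -1.9621239 ] 52.537863651216675
```

View pics/s2.png

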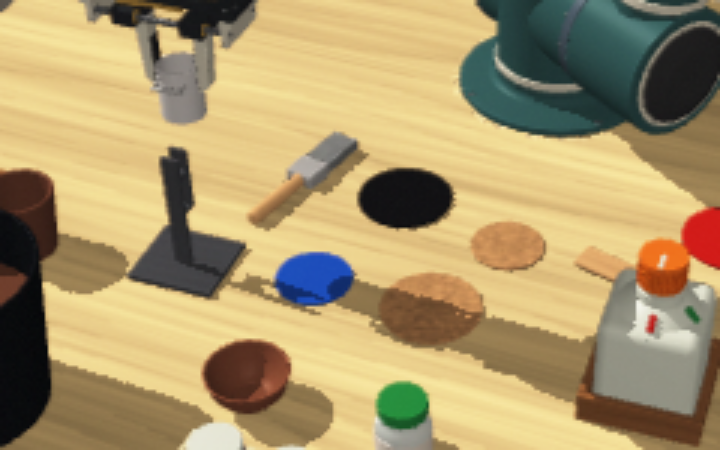

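The cup is held, looks upright and is well clear above the hook. I carry it to the mat.

>>> arm_command:
  deltas: [-0.08,0.6,0,0,0,0,-0.08,0.8,0,0,0,0,-0.08,0.9,0,0,0,0,-0.08,0.9,0,0,0,0,-0.08,0.9,0,0,0,0,-0.08,0.9,0,0,0,0,-0.08,0.9,0,0,0,0,-0.08,0.9,0,0,0,0,-0.08,0.8,0,0,0,0,-0.08,0.8,0,0,0,0]

```text
time: 10.3
eef_pos: [0.5087, -0.0287, 0.2074]
tcp_rot: [0.077, -3.14, -0.0]
contact_force: [-0.1, -0.7, -1.0]
opening: 0.56
```

>>> arm_command:
  deltas: [0,0.8,0,0,0,0,0,0.6,0,0,0,0,0,0.4,0,0,0,0,0,0,0.6,0,0,0,0,0,0.8,0,0,0,0,0,0.8,0,0,0,0,0,0.8,0,0,0,0,0,0.8,0,0,0,0,0,0.3,0,0,0,0,0,0,0,0,0]

```text
time: 11.55
eef_pos: [0.5062, 0.0231, 0.0842]
tcp_rot: [0.075, -3.14, 0.0]
contact_force: [0.3, 0.5, -0.4]
opening: 0.561
```

```bash
python3 - <<'E'
from h import *
o=bot.observe();print(o['eef_pos'],o['contact_force'],o['opening']*93)
f=bot.grab_frame("scene")[150:280,220:420];cv2.imwrite("pics/s3.png",cv2.resize(f[:,:,::-1],None,fx=4,fy=4))
E
```

```text
[0.50622813 0.0231248  0.08422002] [ 0.26322899  0.51978608 -0.37242101] 52.19623641819724
```

View pics/s3.png

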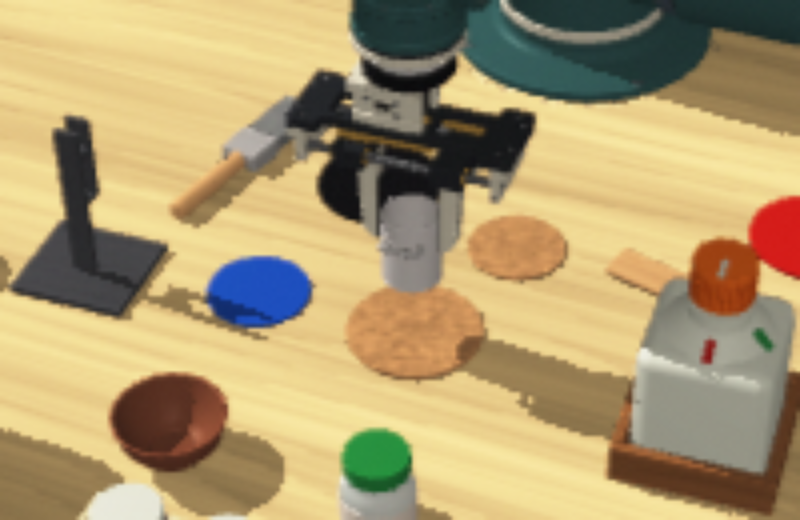

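The cup is directly above the large cork mat. I lower it about 58 mm, then ease it down to contact.

>>> arm_command:
  deltas: [0,0,0.3,0,0,0,0,0,0.4,0,0,0,0,0,0.4,0,0,0,0,0,0.4,0,0,0,0,0,0.3,0,0,0,0,0,0.15,0,0,0,0,0,0.05,0,0,0,0,0,0,0,0,0,0,0,0,0,0,0,0,0,0,0,0,0]

```text
time: 12.85
eef_pos: [0.5067, 0.0235, 0.0251]
tcp_rot: [-0.076, 3.14, -0.0]
contact_force: [-0.1, 0.4, -1.3]
opening: 0.562
```

>>> arm_command:
  deltas: [0,0,0.04,0,0,0,0,0,0.03,0,0,0,0,0,0.02,0,0,0,0,0,0.02,0,0,0,0,0,0.02,0,0,0,0,0,0,0,0,0,0,0,0,0,0,0,0,0,0,0,0,0,0,0,0,0,0,0,0,0,0,0,0,0]

```text
time: 14.1
eef_pos: [0.5072, 0.0235, 0.0219]
tcp_rot: [-0.076, 3.139, 0.0]
contact_force: [-0.3, 0.1, 7.9]
opening: 0.562
```

It contacts at 7.9 N and the height agrees. I release, opening slowly via the gripper.

>>> arm_command:
  deltas: [0,0,0,0,0,0,0,0,0,0,0,0,0,0,0,0,0,0,0,0,0,0,0,0,0,0,0,0,0,0,0,0,0,0,0,0,0,0,0,0,0,0,0,0,0,0,0,0,0,0,0,0,0,0,0,0,0,0,0,0]
  gripper: 85

```text
time: 15.35
eef_pos: [0.5066, 0.0235, 0.0209]
tcp_rot: [0.076, -3.141, -0.0]
contact_force: [0.1, -0.4, -0.4]
opening: 0.912
```

>>> arm_command:
  deltas: [0,0,-0.3,0,0,0,0,0,-0.5,0,0,0,0,0,-0.6,0,0,0,0,0,-0.8,0,0,0,0,0,-1,0,0,0,0,0,-1,0,0,0,0,0,-1,0,0,0,0,0,-1,0,0,0,0,0,-1,0,0,0,0,0,-1,0,0,0]

```text
time: 16.6
eef_pos: [0.5063, 0.0235, 0.2694]
tcp_rot: [-0.076, 3.139, -0.0]
contact_force: [-0.4, 0.5, 0.2]
opening: 0.914
```

```bash
python3 - <<'E'
from h import *
o=bot.observe();print(o['eef_pos'],o['contact_force'],o['opening']*93)
c=bot.calibration("wrist");f=bot.grab_frame("wrist");cv2.imwrite("pics/w4.png",f[:,:,::-1])
print(w2px("wrist",(.507,.0245,.005),c),w2px("wrist",(.507,.0235,.07),c))
f=bot.grab_frame("scene")[150:280,220:420];cv2.imwrite("pics/s4.png",cv2.resize(f[:,:,::-1],None,fx=4,fy=4))
E
```

```text
[0.5062775  0.02346641 0.26940778] [-0.44904664  0.45608449  0.17367545] 85.0347918037618
[318.96376839 161.81247548] [318.25961578 170.83013214]
```

View pics/w4.png

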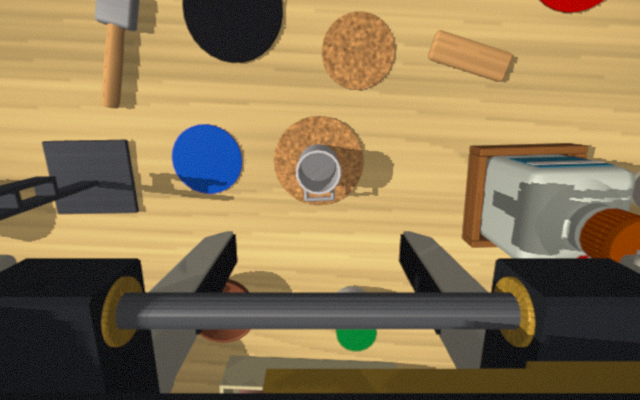

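View pics/s4.png

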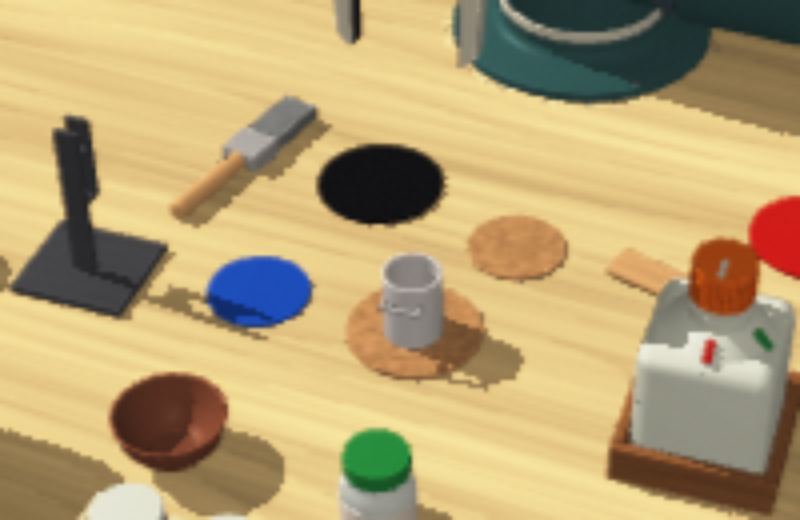

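The cup stands upright at the mat's centre (mat 319,160; rim 318,171, as predicted). Next is the cap.

>>> arm_command:
  deltas: [-0.15,0.9,0,0,0,0,-0.15,0.9,0,0,0,0,-0.15,0.9,0,0,0,0,-0.15,0.9,0,0,0,0,-0.15,0.9,0,0,0,0,-0.15,0.9,0,0,0,0,-0.15,0.9,0,0,0,0,-0.15,0.9,0,0,0,0,-0.15,0.9,0,0,0,0,0,0.73,0,0,0,0]
  gripper: 93

```text
time: 17.95
eef_pos: [0.534, 0.2909, 0.2669]
tcp_rot: [0.076, -3.14, 0.0]
contact_force: [0.4, 1.5, 0.3]
opening: 1.001
```

>>> arm_command:
  deltas: [0,0,0,0,0,0,0,0,0,0,0,0,0,0,0,0,0,0,0,0,0,0,0,0,0,0,0,0,0,0,0,0,0,0,0,0,0,0,0,0,0,0,0,0,0,0,0,0,0,0,0,0,0,0,0,0,0,0,0,0]

```text
time: 19.2
eef_pos: [0.5342, 0.29, 0.2669]
tcp_rot: [0.076, -3.141, 0.0]
contact_force: [0.3, 0.7, 0.5]
opening: 1.0
```

```bash
python3 - <<'E'
from h import *
o=bot.observe();print(o['eef_pos'],o['contact_force'],o['opening']*93)
c=bot.calibration("wrist");f=bot.grab_frame("wrist");cv2.imwrite("pics/w5.png",f[:,:,::-1])
print(w2px("wrist",(.5335,.290,.192),c))
m=cv2.inRange(cv2.cvtColor(f,cv2.COLOR_RGB2HSV),(3,150,60),(16,255,255));n,l,s,ce=cv2.connectedComponentsWithStats(m);i=1+s[1:,4].argmax();print(s[i],ce[i])
E
```

```text
[0.53422305 0.2900084  0.26692337] [0.30171596 0.65073961 0.45518279] 93.0457018973656
[318.43014299 198.22342779]
[ 290  165   63   67 3048] [320.8484252 196.8238189]
```

View pics/w5.png

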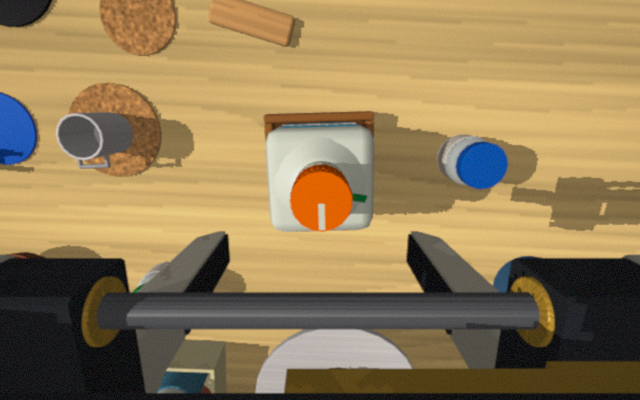

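The cap top is at (321.5,199.5), against a predicted (318.4,198.2). That puts it about 2 mm towards +y, so I shift by 0.07 and descend to grip at about z = 0.182.

>>> arm_command:
  deltas: [0,0.07,0.5,0,0,0,0,0,0.6,0,0,0,0,0,0.6,0,0,0,0,0,0.6,0,0,0,0,0,0.5,0,0,0,0,0,0.4,0,0,0,0,0,0.25,0,0,0,0,0,0,0,0,0,0,0,0,0,0,0,0,0,0,0,0,0]

```text
time: 20.5
eef_pos: [0.5343, 0.2922, 0.164]
tcp_rot: [-0.076, 3.14, 0.001]
contact_force: [-0.4, -0.1, -0.1]
opening: 1.0
```

>>> arm_command:
  deltas: [0,0,0,0,0,0,0,0,0,0,0,0,0,0,0,0,0,0,0,0,0,0,0,0,0,0,0,0,0,0,0,0,0,0,0,0,0,0,0,0,0,0,0,0,0,0,0,0,0,0,0,0,0,0,0,0,0,0,0,0]
  gripper: 35
  grip_force: 40

```text
time: 21.75
eef_pos: [0.5341, 0.2922, 0.1635]
tcp_rot: [-0.076, 3.141, 0.0]
contact_force: [-0.7, 2.6, 1.3]
opening: 0.526
```

```bash
python3 - <<'E'
from h import *
o=bot.observe();print(o['eef_pos'],o['contact_force'],o['ft_torque'],o['opening']*93,o['joints'])
f=bot.grab_frame("wrist");cv2.imwrite("pics/w6.png",f[:,:,::-1])
E
```

```text
[0.53413267 0.29218222 0.16348764] [-0.71323719  2.55997425  1.27861508] [0.39391258 0.06219086 0.01429172] 48.902008736315096 [ 4.58591852e-01 -1.62812400e-02  1.63446889e+00  1.23982404e-04
  1.52332418e+00 -1.16050512e+00]
```

View pics/w6.png

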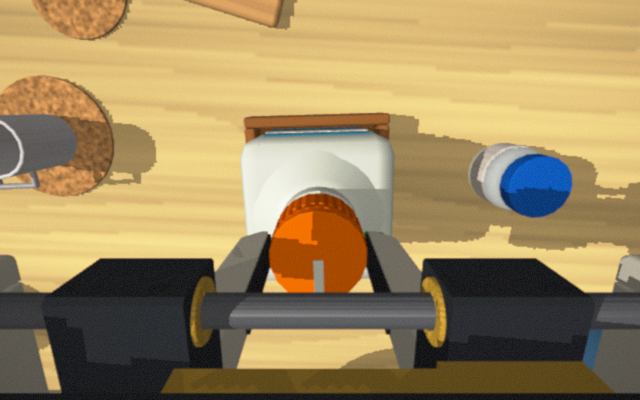

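The cap is gripped centrally. Pushing down.

>>> arm_command:
  deltas: [0,0,0.03,0,0,0,0,0,0.03,0,0,0,0,0,0.03,0,0,0,0,0,0.03,0,0,0,0,0,0.03,0,0,0,0,0,0.02,0,0,0,0,0,0,0,0,0,0,0,0,0,0,0,0,0,0,0,0,0,0,0,0,0,0,0]

```text
time: 23.05
eef_pos: [0.5342, 0.2922, 0.1588]
tcp_rot: [-0.076, 3.14, 0.0]
contact_force: [-2.0, 0.9, 7.2]
opening: 0.53
```

Down 4.7 mm at 7.2 N, which matches the spring. I push slightly more and twist anticlockwise.

>>> arm_command:
  deltas: [0,0,0.02,0,0,0,0,0,0.01,0,0,-0.3,0,0,0,0,0,-0.6,0,0,0,0,0,-0.6,0,0,0,0,0,-0.6,0,0,0,0,0,-0.6,0,0,0,0,0,-0.6,0,0,0,0,0,-0.6,0,0,0,0,0,-0.6,0,0,0,0,0,0]

```text
time: 24.3
eef_pos: [0.5346, 0.2918, 0.158]
tcp_rot: [-0.808, 3.035, -0.001]
contact_force: [0.0, -1.3, 7.4]
opening: 0.524
```

```bash
python3 - <<'E'
from h import *
o=bot.observe();print(o['eef_pos'],o['tcp_rot'],o['contact_force'],o['ft_torque'],o['opening']*93)
f=bot.grab_frame("scene")[180:280,330:470];cv2.imwrite("pics/s7.png",cv2.resize(f[:,:,::-1],None,fx=5,fy=5))
f=bot.grab_frame("wrist");cv2.imwrite("pics/w7.png",f[:,:,::-1])
E
```

```text
[0.5345834  0.29184428 0.15804895] [-8.07672778e-01  3.03472449e+00 -8.20827130e-04] [ 5.67315214e-03 -1.33990616e+00  7.44663273e+00] [-0.16223104 -0.08740227  0.02758981] 48.724826378496154
```

View pics/s7.png

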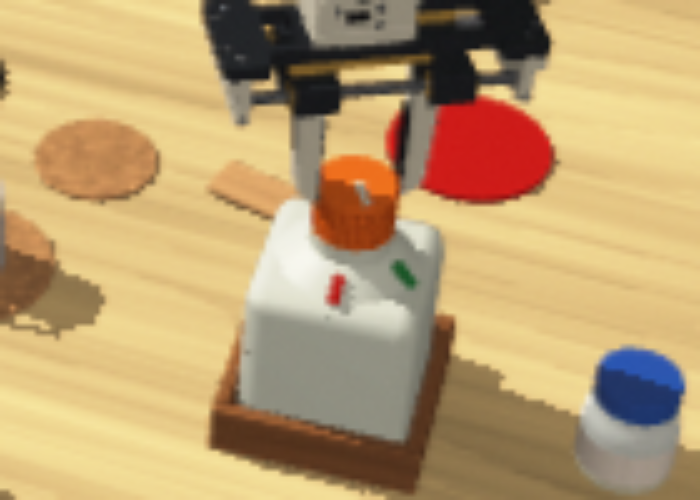

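View pics/w7.png

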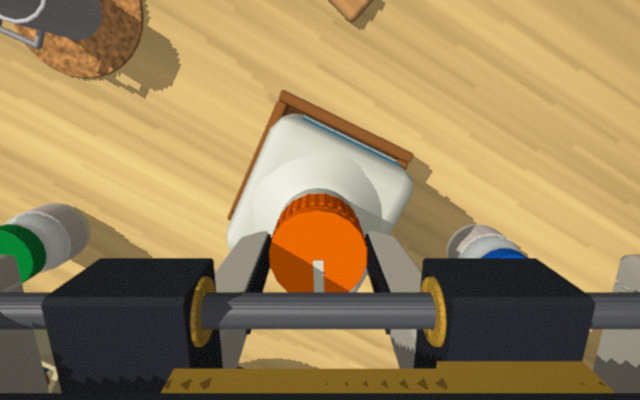

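The cap turned with the gripper by about 27°. The stripe still sits at the same place (319,275) in the wrist view. I turn 43° more.

>>> arm_command:
  deltas: [0,0,0,0,0,-0.8,0,0,0,0,0,-0.8,0,0,0,0,0,-0.8,0,0,0,0,0,-0.8,0,0,0,0,0,-0.8,0,0,0,0,0,-0.8,0,0,0,0,0,-0.8,0,0,0,0,0,-0.8,0,0,0,0,0,-0.75,0,0,0,0,0,0]

```text
time: 25.65
eef_pos: [0.5347, 0.2917, 0.1581]
tcp_rot: [-1.862, 2.529, -0.002]
contact_force: [1.0, -2.5, 8.1]
opening: 0.525
```

```bash
python3 - <<'E'
from h import *
o=bot.observe();print(o['eef_pos'],o['tcp_rot'],o['contact_force'],o['ft_torque'],o['opening']*93)
r=R.from_rotvec(o['tcp_rot']).as_matrix()[:,1];print(np.degrees(np.arctan2(r[1],r[0]))-92.8)
f=bot.grab_frame("scene")[180:280,330:470];cv2.imwrite("pics/s8.png",cv2.resize(f[:,:,::-1],None,fx=5,fy=5))
f=bot.grab_frame("wrist");cv2.imwrite("pics/w8.png",f[:,:,::-1])
E
```

```text
[0.53470165 0.29168826 0.15808384] [-1.86186970e+00  2.52921949e+00 -2.01636903e-03] [ 1.04415367 -2.51183571  8.088958  ] [-0.33000251 -0.20820557  0.08666108] 48.86477350580942
69.91683650720385
```

View pics/s8.png

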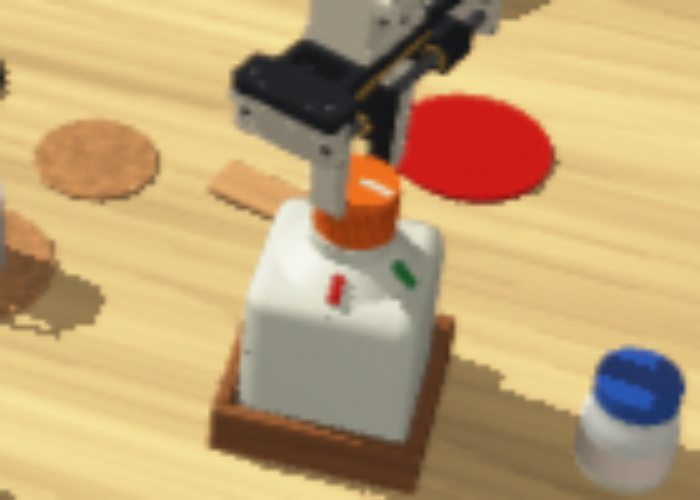

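View pics/w8.png

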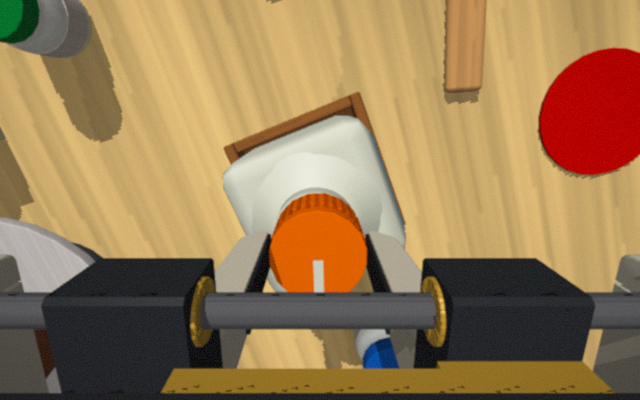

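Turned 69.9°, and the stripe points at the green mark. I lift slowly.

>>> arm_command:
  deltas: [0,0,-0.05,0,0,0,0,0,-0.1,0,0,0,0,0,-0.15,0,0,0,0,0,-0.15,0,0,0,0,0,-0.15,0,0,0,0,0,-0.15,0,0,0,0,0,-0.15,0,0,0,0,0,0,0,0,0,0,0,0,0,0,0,0,0,0,0,0,0]

```text
time: 27.0
eef_pos: [0.5341, 0.2921, 0.1842]
tcp_rot: [1.861, -2.531, -0.0]
contact_force: [0.8, -0.5, 0.2]
opening: 0.525
```

```bash
python3 - <<'E'
from h import *
o=bot.observe();print(o['eef_pos'],o['tcp_rot'],o['contact_force'],o['ft_torque'],o['opening']*93)
f=bot.grab_frame("scene")[180:280,330:470];cv2.imwrite("pics/s9.png",cv2.resize(f[:,:,::-1],None,fx=5,fy=5))
E
```

```text
[0.53406791 0.29207553 0.18421974] [ 1.86107401e+00 -2.53064245e+00 -1.03997997e-04] [ 0.83056333 -0.52167103  0.22048595] [ 0.07006745  0.05174577 -0.02053019] 48.81837260511853
```

View pics/s9.png

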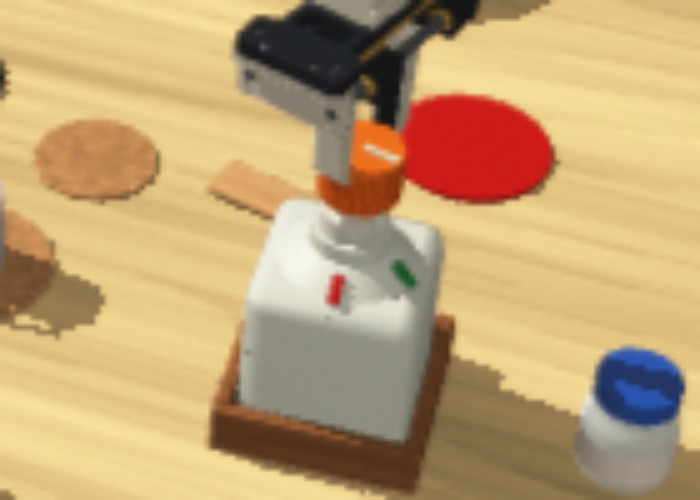

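The cap is free with no residual force. I raise it another 78 mm.

>>> arm_command:
  deltas: [0,0,-0.2,0,0,0,0,0,-0.4,0,0,0,0,0,-0.4,0,0,0,0,0,-0.5,0,0,0,0,0,-0.4,0,0,0,0,0,-0.4,0,0,0,0,0,-0.2,0,0,0,0,0,-0.1,0,0,0,0,0,0,0,0,0,0,0,0,0,0,0]

```text
time: 28.3
eef_pos: [0.5341, 0.292, 0.262]
tcp_rot: [1.861, -2.53, -0.0]
contact_force: [0.1, -0.2, 0.2]
opening: 0.528
```

>>> arm_command:
  deltas: [0,0,0,0,0,0,0,0,0,0,0,0,0,0,0,0,0,0,0,0,0,0,0,0,0,0,0,0,0,0,0,0,0,0,0,0,0,0,0,0,0,0,0,0,0,0,0,0,0,0,0,0,0,0,0,0,0,0,0,0]

```text
time: 29.55
eef_pos: [0.5341, 0.2921, 0.2625]
tcp_rot: [-1.861, 2.531, 0.0]
contact_force: [0.5, -0.2, -0.9]
opening: 0.527
```

```bash
python3 - <<'E'
from h import *
o=bot.observe();print(o['time'],o['eef_pos'],o['tcp_rot'],o['contact_force'],o['joint_vel'],o['opening']*93)
f=bot.grab_frame("scene")[140:290,200:480];cv2.imwrite("pics/s10.png",cv2.resize(f[:,:,::-1],None,fx=2.8,fy=2.8))
E
```

```text
29.55 [0.53414301 0.29211825 0.26245872] [-1.86128755e+00  2.53083029e+00  6.16671133e-05] [ 0.51711883 -0.22956665 -0.88211031] [ 4.13180560e-04  1.43197959e-05 -6.23896911e-04  3.90058972e-05
 -4.79878926e-04  4.23673534e-04] 49.03327419517949
```

View pics/s10.png

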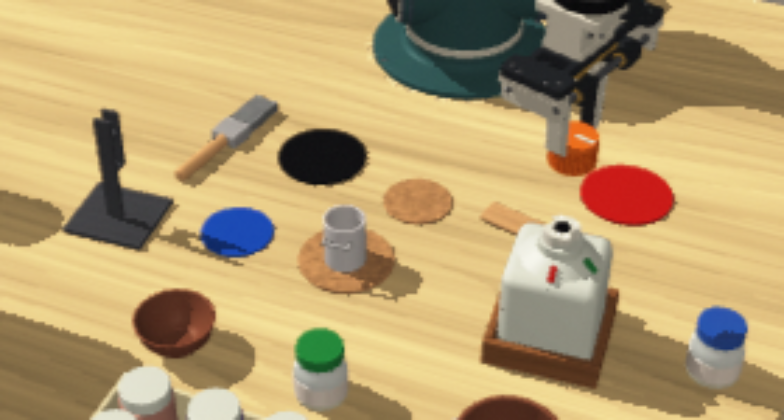

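The cap is held level above the open neck, and the cup stands on the mat. I hand in.

```bash
python3 -c "
from cell import bot
print(bot.hand_in())"
```

```text
the job is handed in; nothing more can be done
None
```

The job is handed in at about 29.6 s of the 64 s allowed. The hand-in gives no verdict, so the result rests on my own checks.

- **Cup:** I lifted it off the hook and set it down in the middle of the large cork mat, letting go only after contact registered at 7.9 N. The last picture shows it upright and alone on the mat.
- **Cap:** I pushed it down about 5 mm (7 to 8 N), twisted it anticlockwise 69.9° to the green mark and lifted it off freely. The gripper now holds it level and still, about 99 mm above its locked height. It is straight over the open neck, within about 2 mm sideways.
- **Rest of the bench:** in the pictures nothing else appears to have moved.

No check failed. The only disagreement was a 2 mm difference between camera estimates of the cap's y position, which I corrected before gripping.

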